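Clamp a loaded tube rack in the multi-tube mixer and start it

TASK

Get the rack of capped sample tubes mixing: stand the blue rack on the mixer's lifting platform, inside its low rim, then swing the blue hold-down arm over it until its latch tongue snaps in behind the strike. Crank the platform up until the tube caps just touch the hold-down plate and begin to lift it on its springs (a millimetre or two, no more), then press the green start button. Keep the rack upright and leave the pipette, the tip box and the capillary box where they are.

Things in the scene. Friction and masses are not known exactly. Their poses are not given: they have to be found in the camera images.
- mixer: The multi-tube mixer: white housing, 195 mm (x) by 355 mm (y), grey deck 55 mm above the bench; fixed. Origin at bench level below the platform's middle; x away from the crank side, y to the left. The housing reaches x -120 to +75, y -195 to +160 mm. On the line x = 0 stand a hinge post (27 mm thick, y = -165 mm) and a latch post (26 x 22 mm, 273 mm high, y = +136 mm).
- platform_mid (a point): Middle of the top surface (black mat) of the aluminium lifting platform of the screw jack; x across the platform, y along it, z up, all parallel to the mixer's axes. Inside its 4 mm high rim the mat is 82 mm (x) by 168 mm (y).
- rack_mid (a point): Centre (33 mm above the underside) of the loose blue tube rack: 62 mm wide (its x), 148 long (its y), 66 high, 0.36 kg with its 12 capped tubes, which are fixed in it; caps 89 mm above the underside. To be gripped across its width at mid-length: its two tube shelves, 26 to 29 and 52 to 55 mm above the underside, are 54 mm wide. Either way round is right on the platform.
- crank (a joint): Angle of the jack's crank (rad), 0 to 22, about a horizontal screw along the mixer's x axis. Turning clockwise as seen from the crank side, where the robot stands (left, up, right), counts up and raises the platform by 10 mm a turn (1.59 mm per rad). The screw holds its height when let go. Turning takes about 2 N at the knob.
- knob_mid (a point): Middle of the crank's black revolving knob: a cylinder 18 mm thick, 48 mm long, parallel to the mixer's x axis, that goes round a circle of 35 mm radius about x = -162, y = 0, z = 68 mm in the mixer's frame. It spins freely on its pin, so it can be gripped from above and led round without turning the gripper. This point's own axes turn with the knob.
- hold_arm (a joint): Angle of the blue hold-down arm (rad): 0 closed (its beam runs along the mixer's +y, over the platform to the latch post), grows to 1.9 as it swings open toward the robot, about the vertical hinge. Stays where it is left.
- beam_hinge (a point): The arm's vertical hinge axis at mid-height of the beam (264 mm above the bench). Its axes turn with the arm: y along the beam to the free end, -x out of the face to push in closing. The beam is 22 mm wide (x), 24 mm high and reaches to y = 270 mm; a black knob, 24 mm thick and 22 mm high, stands on top of it at y = 236 mm.
- beam_face (a point): Point on the beam's face to push, 150 mm from the hinge axis, half-way up the beam; its axes are those of beam_hinge.
- tongue (a joint): Travel of the sprung steel latch tongue at the arm's free end (m): 0 fully out, up to 0.011 pressed in. Its slope rides over the strike on the latch post in the last 0.12 rad of closing (it needs up to about 12 N at beam_face), and it is out again when latched; then the arm stands within 0.02 rad of closed, against a rubber stop.
- plate (a joint): Lift of the hold-down plate on its two springs (m): 0 at rest, up to 0.010. Starting to lift it takes under 0.5 N, then about 1.2 N for each mm.
- plate_under (a point): Middle of the underside of the hold-down plate (70 x 160 mm, black rubber face under aluminium) that hangs below the arm's beam, with the arm's axes. With the arm closed it lies over the platform and comes down on the tube caps.
- start_top (a point): Middle of the top of the green round start button, 30 mm across, on the deck at the front left of the mixer; pressed straight down.
- start (a joint): Travel of the start button (m): 0 up, 0.006 fully down at 5 N; springs back.
- pipette: A pipette lying on the bench at the right of the mixer, 212 x 28 x 31 mm; bystander.
- tip_box: A yellow tip box with a clear lid, 68 x 118 x 76 mm, on the bench at the right of the mixer; bystander.
- capillary_box: A small white and green box, 30 x 84 x 22 mm, on the bench near its front edge, in front of the mixer; bystander.
There are look-alikes about, which are no part of the job. Of the things that look like the part that bears rack_mid, the larger one is meant.

How it is judged:
By the outcome, as a careful person would: the job done as asked, in the order asked, and still so for the second after the job is handed in, with the robot touching nothing.
It also fails if it takes over 72 s, if anything falls off the work surface, if the arm or the gripper's body presses on something with over 40 N, if the wrist force passes 120 N, or if a joint passes its speed limit or range.

ROBOT

A 7-joint arm with a two-finger parallel gripper is mounted at the origin on a cart in front of the work surface, level with it; the furniture and walls round the work are solid. World frame = base frame: x ahead of the robot, y to its left, z up, the work surface at z = 0. Lengths are in m, angles in rad, forces in N, time in s.
With the tool pointing down it reaches from about 0.425 to 0.925 m from the base axis. Payload 6.8 kg.
Tool frame: the origin (TCP) lies midway between the tips of the shut fingers; the grasp point (between the pads) lies 19 mm behind it; z points along the fingers, y is the line along which they close (so a half turn about z gives the same grasp; the last joint's range is limited). The gripper opens to 85 mm and grips with 20 to 120 N. Pads are 22 mm wide; open, the fingers measure 114 mm over their backs; the gripper's body (76 mm by 85 mm) begins 54 mm behind the grasp point. The pads swing forward as they close: fully open they stand 13 mm farther back than shut.
Start: joints at [-1.44, 0.477, 0.022, 1.555, -0.011, 1.109, -0.083], TCP at [0.16, 0.656, 0.231] pointing down, gripper open.
Joint ranges: [-2.96, 2.96], [-0.34, 2.1], [-1.41, 1.46], [0.24, 2.44], [-1.37, 4.51], [0.17, 1.92], [-2.96, 2.96]. Speed limits (rad/s): [2.39, 2.39, 3.14, 3.14, 3.14, 3.14, 3.14].

INTERFACE

Orientations are given as a rotation vector (axis times angle).
In Python, from bench import get_obs, grab_frame, camera_params, r gives the robot as it stands.
- The arm moves only by the shell command python3 -m jog 'ROWS' [FORCE]. ROWS is JSON, a list of rows, each an object of numbers: "rx", "ry", "rz": the turn, a rotation vector about the world's x, y, z scaled (see below); "x", "y", "z": the shift along the world's x, y, z scaled (see below); "jaw": the opening, from -1 (shut) to 1 (fully open). In form: [{"rx": .., "ry": .., "rz": .., "x": .., "y": .., "z": .., "jaw": ..}, ...]. A call has 1 to 8 rows; each row shifts and turns the commanded pose from where the row before left it; what a row does not reach is not made up. The controller multiplies each number of a shift by 60 mm and each number of a turn by 10 degrees. A row lasts 1/8 s, in which the tool goes at most 62.5 mm and 10.7 degrees, less where a joint would pass 70% of its speed; a pose out of reach is approached as far as the arm can. A call with a number of a shift or a turn outside -1 to 1 is refused whole. A call with a gripper value outside its range is refused whole. The fingers move at their own pace and stop on an object; FORCE is the grip in N (left out, the last holds). Time passes only in rows, so rows that do not move let the fingers close. It gives the time, the measured TCP pose, the force, the opening and the grip force at its end, in the units of the state.
- get_obs(): the state, without advancing time (a new reading comes with each control period).
- grab_frame(name): name is "scene" or "top"; returns the picture (384x512x3 uint8, red, green, blue); there is no depth.
- camera_params(name): a dict with "fx", "fy", "cx", "cy" (pixels), "k1" (the pictures are not rectified: a ray, as slopes to the right and down, at radius r is drawn at 1 + k1 r^2 times it, then the intrinsics apply), "R" (3x3) and "t" (3): a world point X has camera coordinates R X + t. Camera axes: x right, y down, z forward; pixel columns grow to the right and rows downward; lengths in m; the calibration is good to about 2 mm. A picture is of the moment at which its call begins. camera_params takes no time and is no camera call.
- r.hand_in(): hands the job in; it is judged then, once.
The state is a dict: "clock": time; "joints": joint angles; "qvel": joint speeds; "tau": joint torques, N m; "tcp_pos": TCP position; "orientation": TCP orientation; "contact_force": force on the tool from outside, world axes, zero at the start; "moment": the same for the moment, N m; "grip_width": finger opening in m; "gripper_force": force on a finger pad.
Only numpy, scipy, OpenCV 4.12 (cv2) and the standard library are available. Lean on these libraries where they do the work, as an engineer would, in place of code of your own. Each camera call takes 0.05 s, during which the arm holds its last target. There are 200 camera calls.

## Working session

There is one attempt and no reset: what is moved stays moved. The work goes in short steps, Python scripts to look and compute and a shell command to move; the robot and the scene stay as the last step left them, time stands still between calls to the robot, and variables do not carry over. Pictures are saved under pics/ and viewed, at most 10 in all, crops included, and the job is handed in when it is done.

```bash
ls; mkdir -p pics; cat > h.py <<'E'
import numpy as np, cv2
from bench import get_obs, grab_frame, camera_params, r
def proj(n,X):
    c=camera_params(n); p=np.array(c["R"])@np.array(X,float)+np.array(c["t"]).ravel()
    a=p[:2]/p[2]; a=a*(1+c["k1"]*(a@a)); return np.array([c["fx"]*a[0]+c["cx"],c["fy"]*a[1]+c["cy"]])
def ray(n,u,v):
    c=camera_params(n); K=np.array([[c["fx"],0,c["cx"]],[0,c["fy"],c["cy"]],[0,0,1.]])
    a=cv2.undistortPoints(np.array([[[u,v]]],float),K,np.array([c["k1"],0,0,0,0.]))[0,0]
    R=np.array(c["R"]); t=np.array(c["t"]).ravel(); return -R.T@t, R.T@np.array([a[0],a[1],1])
def at(n,u,v,z):
    o,d=ray(n,u,v); return o+d*(z-o[2])/d[2]
def save(n,f,crop=None,s=1):
    im=grab_frame(n); cv2.imwrite('pics/raw_'+f,im[...,::-1])
    if crop: x0,y0,x1,y1=crop; im=im[y0:y1,x0:x1]
    im=cv2.resize(im,None,fx=s,fy=s,interpolation=cv2.INTER_CUBIC); cv2.imwrite('pics/'+f,im[...,::-1])
E
python3 - <<'E'
from h import *
save('scene','s0.png',s=1.5); save('top','t0.png',s=1.5)
o=get_obs(); print(o)
for n in('scene','top'): print(n,-np.array(camera_params(n)["R"]).T@np.array(camera_params(n)["t"]).ravel(),camera_params(n))
E
```

```text
pics
{'clock': 0.1, 'joints': array([-1.4401059 ,  0.47771501,  0.02234756,  1.55634804, -0.01152698,
        1.10931104, -0.08310366]), 'qvel': array([-0.00074383, -0.00128991, -0.00092208, -0.00386819, -0.00055628,
       -0.0006302 , -0.0004195 ]), 'tau': array([ 4.12215624e-03, -5.97758889e+01,  1.61352552e+00, -2.81956905e+01,
        1.28442844e-02,  4.98363035e-03,  1.77534542e-06]), 'tcp_pos': array([0.15953539, 0.65532366, 0.23042658]), 'orientation': array([-3.74188656e-01, -3.11912791e+00,  2.59272206e-03]), 'contact_force': array([0.78903842, 0.12625896, 0.33189896]), 'moment': array([-0.01875845, -0.02555176, -0.03321788]), 'gripper_force': 0.0, 'grip_width': 0.0850110278780443}
scene [-0.28341002 -0.81993065  0.86110491] {'fx': 366.27574232795695, 'fy': 366.27574232795695, 'cx': 260.28751988748184, 'cy': 193.7910778172488, 'k1': -0.0683896867349535, 'R': array([[ 0.70567225, -0.70838354,  0.01481371],
       [-0.35092941, -0.36759634, -0.86123254],
       [ 0.61552842,  0.60254933, -0.50799515]]), 't': array([-0.39358694,  0.34075115,  1.1059327 ])}
top [ 0.24854081 -0.04515027  1.55748943] {'fx': 445.4533106536193, 'fy': 445.4533106536193, 'cx': 256.5842800755052, 'cy': 189.38795955428927, 'k1': -0.023548849254994075, 'R': array([[-3.12488333e-03, -9.99995094e-01,  2.16331464e-04],
       [-9.81644379e-01,  3.02628535e-03, -1.90696501e-01],
       [ 1.90694911e-01, -8.08264883e-04, -9.81649020e-01]]), 't': array([-0.04471032,  0.54112311,  1.48147601])}
```

View pics/s0.png

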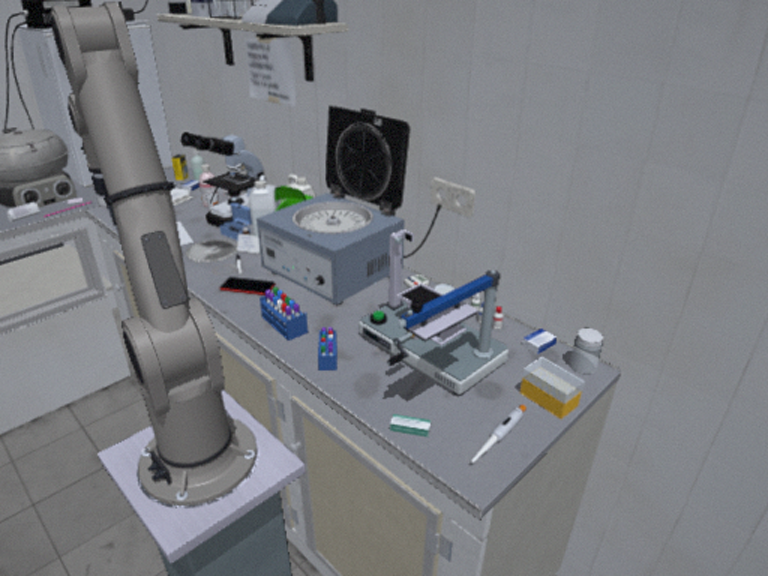

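View pics/t0.png

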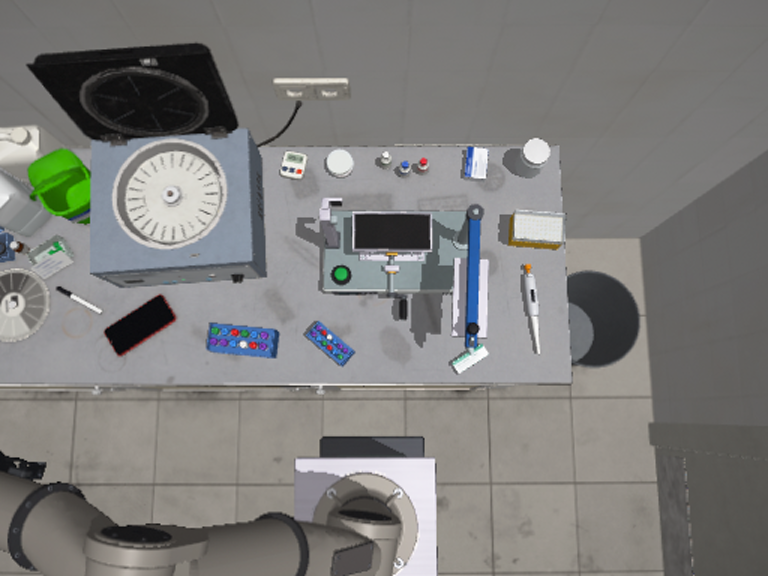

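Two blue tube racks could be rack_mid: the larger 12-tube one at top px (162,227) and the smaller at (220,228). I choose the larger. The arm is open, with its beam toward the robot at about (316,185), and the green button is at (227,182).

```bash
python3 - <<'E'
from h import *
im=cv2.imread('pics/raw_t0.png'); a=cv2.resize(im[205:250,130:245],None,fx=6.9,fy=6.9,interpolation=cv2.INTER_CUBIC)[:,:794]
b=cv2.resize(im[120:250,200:345],None,fx=2.2,fy=2.2,interpolation=cv2.INTER_CUBIC)
out=np.zeros((a.shape[0]+b.shape[0],794,3),np.uint8); out[:a.shape[0],:a.shape[1]]=a; out[a.shape[0]:,:b.shape[1]]=b
c=cv2.imread('pics/raw_s0.png')[175:265,160:345]; c=cv2.resize(c,None,fx=2.5,fy=2.5); out[a.shape[0]:a.shape[0]+c.shape[0],330:330+c.shape[1]]=c[:,:464]
cv2.imwrite('pics/c0.png',out); print(out.shape)
hsv=cv2.cvtColor(im,cv2.COLOR_BGR2HSV)
def show(name,lo,hi,z,amin=30):
    m=cv2.inRange(hsv,lo,hi); n,l,s,ce=cv2.connectedComponentsWithStats(m)
    for i in range(1,n):
        if s[i,4]>=amin and 190<ce[i][0]<400 or (s[i,4]>=amin and 130<ce[i][0]<=190 and ce[i][1]>200):
            pts=np.argwhere(l==i)[:,::-1]; W=np.array([at('top',u,v,z)[:2] for u,v in pts],np.float32)
            q=cv2.minAreaRect(W); print(name,s[i],ce[i].round(1),'mean',W.mean(0).round(3),'rect',np.round(q[0],3),np.round(q[1],3),round(q[2],1))
show('blue66',(100,120,50),(118,255,255),.066); show('green',(55,120,40),(80,255,255),.065,15)
show('blue264',(100,120,50),(118,255,255),.276)
E
```

```text
(596, 794, 3)
blue66 [310  98   6  20  61] [312.4 106.4] mean [ 0.837 -0.245] rect [ 0.834 -0.245] [0.013 0.072] 83.0
blue66 [311 146   9  72 531] [315.  180.7] mean [ 0.569 -0.247] rect [ 0.567 -0.247] [0.026 0.25 ] 87.3
blue66 [204 214  32  30 285] [220.  229.2] mean [0.403 0.077] rect [0.405 0.078] [0.107 0.042] 50.2
blue66 [138 216  48  22 578] [162.4 226.9] mean [0.411 0.271] rect [0.412 0.274] [0.156 0.063] 84.3
blue66 [310 221   8  11  45] [313.6 225.8] mean [ 0.413 -0.237] rect [ 0.412 -0.237] [0.024 0.033] 88.4
green [223 178   9   9  67] [226.9 182.1] mean [0.564 0.055] rect [0.565 0.055] [0.028 0.027] 0.5
green [141 218   5   5  18] [143.1 220.1] mean [0.434 0.337] rect [0.434 0.337] [0.015 0.012] 63.8
green [161 220   5   4  16] [162.8 221.8] mean [0.428 0.27 ] rect [0.429 0.269] [0.014 0.01 ] 89.9
blue264 [310  98   6  20  61] [312.4 106.4] mean [ 0.754 -0.217] rect [ 0.752 -0.217] [0.011 0.062] 83.0
blue264 [311 146   9  72 531] [315.  180.7] mean [ 0.524 -0.218] rect [ 0.522 -0.218] [0.022 0.215] 87.3
blue264 [204 214  32  30 285] [220.  229.2] mean [0.381 0.06 ] rect [0.383 0.06 ] [0.092 0.036] 50.2Traceback (most recent call last):
  File "<stdin>", line 15, in <module>
  File "<stdin>", line 12, in show
  File "h.py", line 11, in at
    o,d=ray(n,u,v); return o+d*(z-o[2])/d[2]
        ~~~^^^^^^^
  File "h.py", line 7, in ray
    c=camera_params(n); K=np.array([[c["fx"],0,c["cx"]],[0,c["fy"],c["cy"]],[0,0,1.]])
ValueError: time passes only in moves, steps and waits
```

View pics/c0.png

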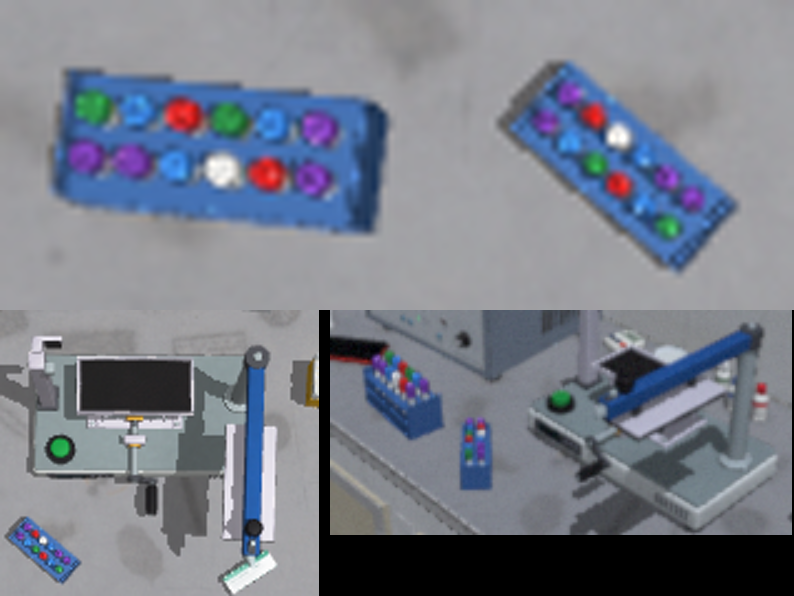

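The large crop confirms it: rack px about (162,227), 2x6 caps, and the smaller one is at (220,229). The mat is at about px (261,154), the crank knob at (268,206) and the hinge top at (316,141).

```bash
python3 - <<'E'
import re
s=open('h.py').read()
s=s.replace("from bench import get_obs, grab_frame, camera_params, r\n","from bench import get_obs, grab_frame, camera_params as _cp, r\nfrom functools import lru_cache\ncamera_params=lru_cache(_cp)\n")
open('h.py','w').write(s)
E
python3 - <<'E'
from h import *
# rack caps
P=[at('top',130+u/6.9,205+v/6.9,.086)[:2] for u,v in((92,107),(319,128),(85,158),(313,180))]
P=np.array(P); d=(P[1]+P[3]-P[0]-P[2])/2; print('rack',P.mean(0),'len',np.linalg.norm(d),'dir',np.degrees(np.arctan2(d[1],d[0])), 'rows',np.linalg.norm(P[0]-P[2]))
im=cv2.imread('pics/raw_t0.png'); g=cv2.cvtColor(im,cv2.COLOR_BGR2GRAY)
m=(g<50).astype(np.uint8); n,l,s,ce=cv2.connectedComponentsWithStats(m)
for i in range(1,n):
    if s[i,4]>25 and 200<ce[i][0]<345 and 100<ce[i][1]<250:
        print('dark',s[i],ce[i].round(1))
        if s[i,4]>800:
            pts=np.argwhere(l==i)[:,::-1]
            for z in(.08,.1,.12,.14):
                W=np.array([at('top',u,v,z)[:2] for u,v in pts],np.float32); q=cv2.minAreaRect(W)
                dpx=(np.array(q[1])); print(z,np.round(q[0],4),dpx.round(4),round(q[2],2))
im=cv2.imread('pics/raw_s0.png'); c=im[175:275,220:350]; cv2.imwrite('pics/c1a.png',cv2.resize(c,None,fx=6,fy=6,interpolation=cv2.INTER_CUBIC))
E
```

```text
rack [0.41251854 0.27670032] len 0.11049521316820257 dir -95.51238891904471 rows 0.024732720614489914
dark [ 237  143   50   23 1095] [261.2 153.8]
0.08 [ 0.6594 -0.0633] [0.1682 0.0782] 89.83
0.1 [ 0.6539 -0.0631] [0.1659 0.0771] 89.83
0.12 [ 0.6483 -0.0628] [0.1637 0.076 ] 89.83
0.14 [ 0.6428 -0.0626] [0.1614 0.075 ] 89.83
dark [221 177  13  12  58] [227.3 183.4]
dark [266 200   5  13  59] [268.1 205.6]
dark [310 215   9  10  54] [313.6 218.6]
```

View pics/c1a.png

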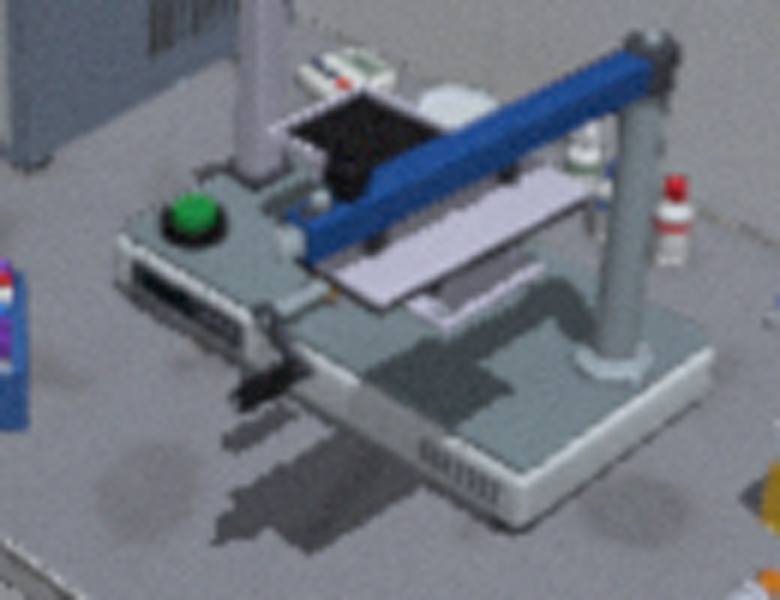

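```bash
python3 - <<'E'
from h import *
S=lambda u,v:(220+u/6,175+v/6); T=lambda u,v:(200+u/2.2,120+(v-310)/2.2)
for nm,u,v in(('FR',515,488),('FL',122,238),('BR',714,346)): print(nm,at('scene',*S(u,v),.055).round(4))
print('FL top',at('top',*T(31,472),.055).round(4))
def tri(a,b):
    o1,d1=ray('scene',*a);o2,d2=ray('top',*b); A=np.stack([d1,-d2],1); k=np.linalg.lstsq(A,o2-o1,rcond=None)[0]
    p,q=o1+k[0]*d1,o2+k[1]*d2; return ((p+q)/2).round(4),np.linalg.norm(p-q).round(4)
print('plat FL rim',tri(S(272,130),T(77,414)),'BL',tri(S(365,90),T(79,356)),'FR',tri(S(440,328),T(194,415)))
print('hinge',tri(S(652,45),T(258,355)),'button',tri(S(193,212),(226.9,182.1)),'knob on arm',tri(S(348,155),(313.6,218.6)),'crank knob',tri(S(270,380),(268.1,205.6)))
E
```

```text
FR [ 0.5101 -0.2635  0.055 ]
FL [0.5215 0.0762 0.055 ]
BR [ 0.7035 -0.2652  0.055 ]
FL top [0.526  0.0994 0.055 ]
plat FL rim (array([0.603 , 0.0233, 0.1266]), np.float64(0.0047)) BL (array([0.6942, 0.022 , 0.1211]), np.float64(0.0016)) FR (array([ 0.6041, -0.1461,  0.0604]), np.float64(0.029))
hinge (array([ 0.6472, -0.2291,  0.2737]), np.float64(0.0005)) button (array([0.5646, 0.0547, 0.0659]), np.float64(0.0014)) knob on arm (array([ 0.4106, -0.2106,  0.2935]), np.float64(0.0054)) crank knob (array([ 0.488 , -0.088 ,  0.0458]), np.float64(0.0068))
```

```bash
python3 -m jog '[{"x":0.5,"y":-0.75,"rz":-1,"jaw":1},{"x":0.5,"y":-0.75,"rz":-1,"jaw":1},{"x":0.5,"y":-0.75,"rz":-1,"jaw":1},{"x":0.5,"y":-0.75,"rz":-1,"jaw":1},{"x":0.5,"y":-0.75,"rz":-1,"jaw":1},{"x":0.5,"y":-0.75,"rz":-1,"jaw":1},{"x":0.5,"y":-0.75,"rz":-1,"jaw":1},{"x":0.5,"y":-0.75,"rz":-1,"jaw":1}]'
cat >> h.py <<'E'
from scipy.spatial.transform import Rotation as Ro
def st():
    o=get_obs(); M=Ro.from_rotvec(o['orientation']).as_matrix(); y=M[:,1]
    print('t',round(o['clock'],2),'tcp',o['tcp_pos'].round(4),'yaw',np.degrees(np.arctan2(y[1],y[0])).round(1),'zax',M[:,2].round(3),'F',o['contact_force'].round(1),'w',round(o['grip_width'],4),'g',round(o['gripper_force'],1),'j',o['joints'].round(2))
E
python3 -c "
from h import *
st()"
```

```text
t 0.1 tcp [0.1595 0.6553 0.2304] yaw 76.3 zax [-0.    -0.002 -1.   ] F [0.8 0.1 0.3] w 0.085 g 0.0 j [-1.44  0.48  0.02  1.56 -0.01  1.11 -0.08]validation failed for argument at $[0]...
```

```bash
python3 -m jog '[{"rx":0,"ry":0,"rz":-1,"x":0.5,"y":-0.75,"z":0,"jaw":1},{"rx":0,"ry":0,"rz":-1,"x":0.5,"y":-0.75,"z":0,"jaw":1},{"rx":0,"ry":0,"rz":-1,"x":0.5,"y":-0.75,"z":0,"jaw":1},{"rx":0,"ry":0,"rz":-1,"x":0.5,"y":-0.75,"z":0,"jaw":1},{"rx":0,"ry":0,"rz":-1,"x":0.5,"y":-0.75,"z":0,"jaw":1},{"rx":0,"ry":0,"rz":-1,"x":0.5,"y":-0.75,"z":0,"jaw":1},{"rx":0,"ry":0,"rz":-1,"x":0.5,"y":-0.75,"z":0,"jaw":1},{"rx":0,"ry":0,"rz":-1,"x":0.5,"y":-0.75,"z":0,"jaw":1}]'
python3 -c "
from h import *
st()"
```

```text
clock: 1.1
tcp_pos: [0.4002, 0.2942, 0.2312]
orientation: [-2.298, -2.142, 0.0]
contact_force: [0.8, 0.4, -0.3]
grip_width: 0.0854
gripper_force: 0.0
t 1.1 tcp [0.4002 0.2942 0.2312] yaw -4.0 zax [-0.  0. -1.] F [ 0.8  0.4 -0.3] w 0.0854 g 0.0 j [-1.14  0.19  0.43  2.   -0.09  0.98 -0.73]
```

```bash
python3 -m jog '[{"rx":0,"ry":0,"rz":-0.15,"x":0.2,"y":-0.29,"z":-0.3,"jaw":1},{"rx":0,"ry":0,"rz":0,"x":0,"y":0,"z":-0.9,"jaw":1},{"rx":0,"ry":0,"rz":0,"x":0,"y":0,"z":-0.9,"jaw":1},{"rx":0,"ry":0,"rz":0,"x":0,"y":0,"z":-0.8,"jaw":1},{"rx":0,"ry":0,"rz":0,"x":0,"y":0,"z":-0.5,"jaw":1},{"rx":0,"ry":0,"rz":0,"x":0,"y":0,"z":0,"jaw":-1},{"rx":0,"ry":0,"rz":0,"x":0,"y":0,"z":0,"jaw":-1},{"rx":0,"ry":0,"rz":0,"x":0,"y":0,"z":0,"jaw":-1}]' 35
python3 -c "
from h import *
st()"
```

```text
clock: 2.1
tcp_pos: [0.4122, 0.279, 0.0285]
orientation: [-2.319, -2.119, -0.003]
contact_force: [-0.3, 0.5, -3.4]
grip_width: 0.053
gripper_force: 37.2
t 2.1 tcp [0.4122 0.279  0.0285] yaw -5.2 zax [ 0.001  0.001 -1.   ] F [-0.3  0.5 -3.4] w 0.053 g 37.2 j [-0.98  0.52  0.32  2.14 -0.32  0.53 -0.51]
```

```bash
python3 -m jog '[{"rx":0,"ry":0,"rz":0,"x":0,"y":0,"z":0.5,"jaw":-1},{"rx":0,"ry":0,"rz":0,"x":0,"y":0,"z":0.9,"jaw":-1},{"rx":0,"ry":0,"rz":0,"x":0,"y":0,"z":0.9,"jaw":-1},{"rx":0,"ry":0,"rz":0.1,"x":0.2,"y":-0.5,"z":0.6,"jaw":-1},{"rx":0,"ry":0,"rz":0.1,"x":0.3,"y":-0.8,"z":0,"jaw":-1},{"rx":0,"ry":0,"rz":0.1,"x":0.3,"y":-0.9,"z":0,"jaw":-1},{"rx":0,"ry":0,"rz":0.1,"x":0.3,"y":-0.9,"z":0,"jaw":-1},{"rx":0,"ry":0,"rz":0.1,"x":0.3,"y":-0.9,"z":0,"jaw":-1}]'
python3 -c "
from h import *
st()"
```

```text
clock: 3.1
tcp_pos: [0.4958, 0.037, 0.2022]
orientation: [-2.224, -2.219, -0.003]
contact_force: [0.4, 0.1, -3.3]
grip_width: 0.0529
gripper_force: 38.3
t 3.1 tcp [0.4958 0.037  0.2022] yaw -0.1 zax [ 0.001  0.002 -1.   ] F [ 0.4  0.1 -3.3] w 0.0529 g 38.3 j [-0.71  0.24  0.6   2.04 -0.17  0.91 -0.02]
```

```bash
python3 -m jog '[{"rx":0,"ry":0,"rz":0,"x":0,"y":-0.8,"z":0,"jaw":-1},{"rx":0,"ry":0,"rz":0,"x":0.3,"y":-0.8,"z":0,"jaw":-1},{"rx":0,"ry":0,"rz":0,"x":0.8,"y":-0.05,"z":0,"jaw":-1},{"rx":0,"ry":0,"rz":0,"x":0.8,"y":0,"z":-0.1,"jaw":-1},{"rx":0,"ry":0,"rz":0,"x":0.6,"y":0,"z":-0.2,"jaw":-1},{"rx":0,"ry":0,"rz":0,"x":0,"y":0,"z":-0.1,"jaw":-1},{"rx":0,"ry":0,"rz":0,"x":0,"y":0,"z":0,"jaw":-1}]'
python3 -c "
from h import *
st()
save('scene','s1.png'); save('top','t1.png')
a=cv2.imread('pics/raw_s1.png')[150:280,215:345]; b=cv2.imread('pics/raw_t1.png')[110:240,200:330]
cv2.imwrite('pics/c2.png',cv2.resize(np.hstack([a,b]),None,fx=3,fy=3,interpolation=cv2.INTER_CUBIC))"
```

```text
clock: 3.98
tcp_pos: [0.6442, -0.0606, 0.1769]
orientation: [-2.224, -2.216, 0.002]
contact_force: [-0.3, -0.6, -3.5]
grip_width: 0.0531
gripper_force: 38.5
t 3.98 tcp [ 0.6442 -0.0606  0.1769] yaw -0.2 zax [-0.002  0.    -1.   ] F [-0.3 -0.6 -3.5] w 0.0531 g 38.5 j [-0.41  0.54  0.58  1.71 -0.34  1.    0.29]
```

View pics/c2.png

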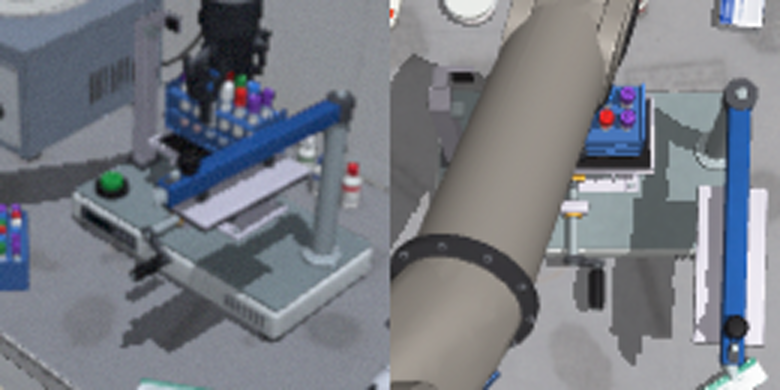

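```bash
python3 -m jog '[{"rx":0,"ry":0,"rz":0,"x":0.05,"y":-0.03,"z":-0.15,"jaw":-1},{"rx":0,"ry":0,"rz":0,"x":0,"y":0,"z":-0.15,"jaw":-1},{"rx":0,"ry":0,"rz":0,"x":0,"y":0,"z":-0.06,"jaw":-1},{"rx":0,"ry":0,"rz":0,"x":0,"y":0,"z":0,"jaw":-1}]'
```

```text
clock: 4.58
tcp_pos: [0.6485, -0.0623, 0.1555]
orientation: [-2.225, -2.218, 0.0]
contact_force: [-0.5, -0.5, -3.6]
grip_width: 0.0532
gripper_force: 38.5
```

```bash
python3 -m jog '[{"rx":0,"ry":0,"rz":0,"x":0,"y":0,"z":-0.05,"jaw":-1},{"rx":0,"ry":0,"rz":0,"x":0,"y":0,"z":0,"jaw":-1}]'
```

```text
clock: 4.82
tcp_pos: [0.6489, -0.0624, 0.1549]
orientation: [-2.225, -2.218, -0.002]
contact_force: [-6.7, 1.6, 13.6]
grip_width: 0.0528
gripper_force: 39.4
```

```bash
python3 -c "
from h import *
save('scene','s2.png'); save('top','t2.png')
a=cv2.imread('pics/raw_s2.png')[175:255,250:330]; b=cv2.imread('pics/raw_t2.png')[130:190,250:310]; b=cv2.resize(b,(80,80),interpolation=cv2.INTER_CUBIC)
cv2.imwrite('pics/c3.png',cv2.resize(np.hstack([a,b]),None,fx=5,fy=5,interpolation=cv2.INTER_CUBIC))"
```

```text
(no output)
```

View pics/c3.png

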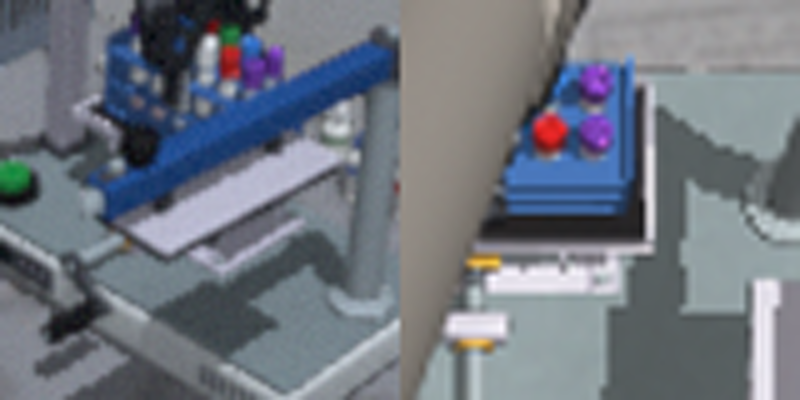

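```bash
python3 -m jog '[{"rx":0,"ry":0,"rz":0,"x":0,"y":0,"z":0.03,"jaw":-1},{"rx":0,"ry":0,"rz":0,"x":0,"y":0,"z":0,"jaw":0.2},{"rx":0,"ry":0,"rz":0,"x":0,"y":0,"z":0,"jaw":1},{"rx":0,"ry":0,"rz":0,"x":0,"y":0,"z":0,"jaw":1},{"rx":0,"ry":0,"rz":0,"x":0,"y":0,"z":0,"jaw":1}]'
```

```text
clock: 5.55
tcp_pos: [0.6488, -0.0624, 0.1544]
orientation: [2.225, 2.218, -0.0]
contact_force: [0.2, -0.7, -0.4]
grip_width: 0.0858
gripper_force: 0.0
```

```bash
python3 - <<'E'
from h import *
st()
S=lambda u,v:(220+u/6,175+v/6); T=lambda u,v:(200+u/2.2,120+(v-310)/2.2)
def tri(a,b):
    o1,d1=ray('scene',*a);o2,d2=ray('top',*b); A=np.stack([d1,-d2],1); k=np.linalg.lstsq(A,o2-o1,rcond=None)[0]
    p,q=o1+k[0]*d1,o2+k[1]*d2; return ((p+q)/2).round(4),np.linalg.norm(p-q).round(4)
print('plate NR',tri(S(377,305),T(274,541)),'FR',tri(S(591,200),T(277,426)))
print('NL',tri(S(318,268),T(222,540)))
h=np.array([.647,-.229])
for th in (1.6,1.49,1.3,1.1,.9,.7,.5,.3,.15,.0):
    b=np.array([-np.sin(th),np.cos(th)]); n=np.array([-np.cos(th),-np.sin(th)]); print(th,(h+.15*b+.022*n).round(4), round(np.degrees(th)-90,1))
E
python3 -m jog '[{"rx":0,"ry":0,"rz":0,"x":0,"y":0,"z":0.8,"jaw":1},{"rx":0,"ry":0,"rz":0,"x":0,"y":0,"z":1,"jaw":1},{"rx":0,"ry":0,"rz":0,"x":0,"y":0,"z":1,"jaw":-1},{"rx":0,"ry":0,"rz":0,"x":-0.4,"y":-0.7,"z":0.2,"jaw":-1},{"rx":0,"ry":0,"rz":0,"x":-0.5,"y":-0.8,"z":0,"jaw":-1},{"rx":0,"ry":0,"rz":0,"x":-0.5,"y":-0.8,"z":0,"jaw":-1},{"rx":0,"ry":0,"rz":0,"x":-0.5,"y":-0.8,"z":0,"jaw":-1},{"rx":0,"ry":0,"rz":0,"x":-0.5,"y":-0.6,"z":0,"jaw":-1}]'
```

```text
t 5.55 tcp [ 0.6488 -0.0624  0.1544] yaw -0.2 zax [ 0. -0. -1.] F [ 0.2 -0.7 -0.4] w 0.0858 g 0.0 j [-0.4   0.57  0.57  1.71 -0.36  0.96  0.3 ]
plate NR (array([ 0.3973, -0.2492,  0.23  ]), np.float64(0.0)) FR (array([ 0.559 , -0.2594,  0.2241]), np.float64(0.0002))
NL (array([ 0.408 , -0.1867,  0.2143]), np.float64(0.0196))
1.6 [ 0.4977 -0.2554] 1.7
1.49 [ 0.4957 -0.2388] -4.6
1.3 [ 0.4966 -0.2101] -15.5
1.1 [ 0.5033 -0.1806] -27.0
0.9 [ 0.5158 -0.153 ] -38.4
0.7 [ 0.5335 -0.1284] -49.9
0.5 [ 0.5558 -0.1079] -61.4
0.3 [ 0.5817 -0.0922] -72.8
0.15 [ 0.6028 -0.084 ] -81.4
0.0 [ 0.625 -0.079] -90.0
clock: 6.55
tcp_pos: [0.5031, -0.2866, 0.3347]
orientation: [2.227, 2.215, -0.0]
contact_force: [0.6, 0.8, 0.8]
grip_width: 0.0001
gripper_force: 0.0
```

```bash
python3 -m jog '[{"rx":0,"ry":0,"rz":-0.2,"x":-0.1,"y":0.1,"z":-0.64,"jaw":-1},{"rx":0,"ry":0,"rz":-0.3,"x":0,"y":0,"z":-0.64,"jaw":-1},{"rx":0,"ry":0,"rz":0,"x":0,"y":0.35,"z":0,"jaw":-1},{"rx":0,"ry":0,"rz":0,"x":0,"y":0.35,"z":0,"jaw":-1},{"rx":0,"ry":0,"rz":-1,"x":0.02,"y":0.48,"z":0,"jaw":-1},{"rx":0,"ry":0,"rz":-1,"x":0.11,"y":0.49,"z":0,"jaw":-1},{"rx":0,"ry":0,"rz":-1,"x":0.21,"y":0.46,"z":0,"jaw":-1},{"rx":0,"ry":0,"rz":-1,"x":0.295,"y":0.41,"z":0,"jaw":-1}]'
python3 -c "
from h import *
st()
save('scene','s3.png')
a=cv2.imread('pics/raw_s3.png')[150:270,220:350]
cv2.imwrite('pics/c4.png',cv2.resize(a,None,fx=5,fy=5,interpolation=cv2.INTER_CUBIC))"
```

```text
clock: 7.55
tcp_pos: [0.5367, -0.1255, 0.2579]
orientation: [2.908, 1.188, 0.0]
contact_force: [0.5, -1.1, 0.8]
grip_width: -0.0002
gripper_force: 0.5
t 7.55 tcp [ 0.5367 -0.1255  0.2579] yaw -45.5 zax [ 0.  0. -1.] F [ 0.5 -1.1  0.8] w -0.0002 g 0.5 j [-0.55  0.32  0.84  1.86 -0.27  1.08 -0.4 ]
```

View pics/c4.png

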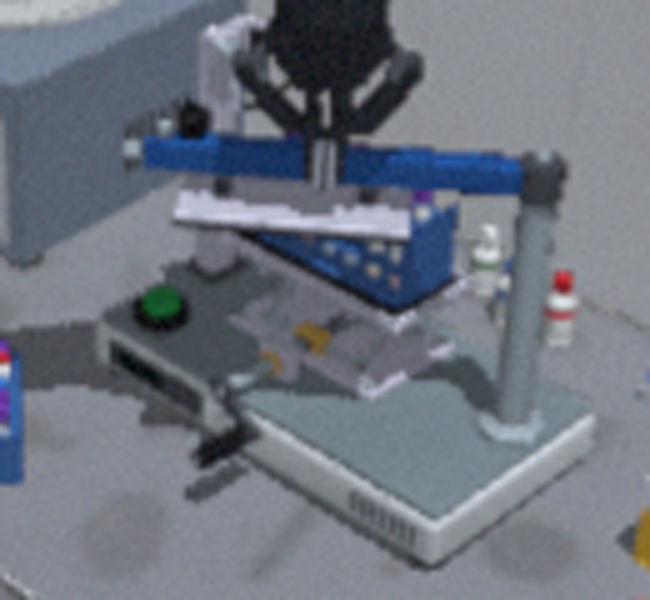

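```bash
python3 - <<'E'
from h import *
h=np.array([.647,-.229])
for th in(.62,.672):
  b=np.array([-np.sin(th),np.cos(th)]); n=np.array([-np.cos(th),-np.sin(th)])
  for r,px in((.085,(408,237)),(.245,(178,221))):
    p=h+r*b+.035*n
    for z in(.215,.22,.225): print(th,r,z,((proj('scene',[*p,z])-[220,150])*5).round(1),px)
  for r in(.0,.27): print('beam lower edge',((proj('scene',[*(h+r*b+.011*n),.252])-[220,150])*5).round(1))
E
```

```text
0.62 0.085 0.215 [406.6 251.6] (408, 237)
0.62 0.085 0.22 [407.1 245.3] (408, 237)
0.62 0.085 0.225 [407.6 238.9] (408, 237)
0.62 0.245 0.215 [173.8 228.9] (178, 221)
0.62 0.245 0.22 [173.8 222.7] (178, 221)
0.62 0.245 0.225 [173.9 216.4] (178, 221)
beam lower edge [539.2 198.6]
beam lower edge [144.6 161.9]
0.672 0.085 0.215 [409.  255.2] (408, 237)
0.672 0.085 0.22 [409.5 248.9] (408, 237)
0.672 0.085 0.225 [410.1 242.5] (408, 237)
0.672 0.245 0.215 [173.6 238.6] (178, 221)
0.672 0.245 0.22 [173.7 232.3] (178, 221)
0.672 0.245 0.225 [173.7 226. ] (178, 221)
beam lower edge [540.  198.7]
beam lower edge [142.1 171.7]
```

```bash
python3 -m jog '[{"rx":0,"ry":0,"rz":-1,"x":0.32,"y":0.29,"z":0,"jaw":-1},{"rx":0,"ry":0,"rz":-1,"x":0.43,"y":0.26,"z":0,"jaw":-1},{"rx":0,"ry":0,"rz":-1,"x":0.35,"y":0.14,"z":0,"jaw":-1},{"rx":0,"ry":0,"rz":-0.7,"x":0.15,"y":0.04,"z":0,"jaw":-1},{"rx":0,"ry":0,"rz":-0.7,"x":0.15,"y":0.03,"z":0,"jaw":-1},{"rx":0,"ry":0,"rz":0,"x":0.07,"y":0,"z":0,"jaw":-1},{"rx":0,"ry":0,"rz":0,"x":0,"y":0,"z":0,"jaw":-1}]'
```

```text
clock: 8.48
tcp_pos: [0.6219, -0.0796, 0.2567]
orientation: [-3.139, -0.027, 0.012]
contact_force: [-10.2, 4.3, 4.4]
grip_width: 0.0002
gripper_force: 5.4
```

```bash
python3 -m jog '[{"rx":0,"ry":0,"rz":0,"x":0.05,"y":0,"z":0,"jaw":-1},{"rx":0,"ry":0,"rz":0,"x":0.05,"y":0,"z":0,"jaw":-1},{"rx":0,"ry":0,"rz":0,"x":0,"y":0,"z":0,"jaw":-1}]'
```

```text
clock: 8.85
tcp_pos: [0.622, -0.0795, 0.2566]
orientation: [-3.134, -0.024, 0.031]
contact_force: [-33.3, 8.9, 19.8]
grip_width: -0.0002
gripper_force: 17.0
```

```bash
python3 -m jog '[{"rx":0,"ry":0,"rz":0,"x":-0.5,"y":0,"z":0,"jaw":-1},{"rx":0,"ry":0,"rz":0.1,"x":-0.9,"y":0,"z":0,"jaw":-1},{"rx":0,"ry":0,"rz":0,"x":-0.9,"y":-0.1,"z":-0.3,"jaw":0.2},{"rx":0,"ry":0,"rz":0,"x":-0.2,"y":-0.05,"z":-0.9,"jaw":0.2},{"rx":0,"ry":0,"rz":0,"x":0,"y":0,"z":-0.6,"jaw":0.2},{"rx":0,"ry":0,"rz":0,"x":0,"y":0,"z":0,"jaw":0.2}]'
python3 -c "
from h import *
st()
save('scene','s4.png'); save('top','t4.png')
a=cv2.imread('pics/raw_s4.png')[150:270,220:350]; b=cv2.imread('pics/raw_t4.png')[110:230,205:335]
cv2.imwrite('pics/c5.png',cv2.resize(np.hstack([a,b]),None,fx=3,fy=3,interpolation=cv2.INTER_CUBIC))"
```

```text
clock: 9.6
tcp_pos: [0.4793, -0.0894, 0.1484]
orientation: [3.141, 0.052, -0.006]
contact_force: [-0.2, -0.8, 0.7]
grip_width: 0.0513
gripper_force: 0.0
t 9.6 tcp [ 0.4793 -0.0894  0.1484] yaw -88.1 zax [-0.004 -0.    -1.   ] F [-0.2 -0.8  0.7] w 0.0513 g 0.0 j [-0.71  0.42  0.97  2.12 -0.47  0.84 -1.  ]
```

View pics/c5.png

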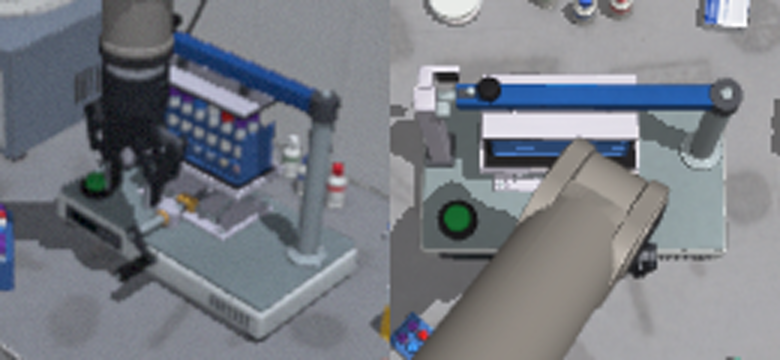

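```bash
python3 - <<'E'
from h import *
print('hinge',at('top',205+727/3,110+95/3,.28).round(4),'armknob',at('top',205+488/3,110+89/3,.298).round(4))
im=cv2.imread('pics/raw_t4.png'); hs=cv2.cvtColor(im,cv2.COLOR_BGR2HSV); m=cv2.inRange(hs,(100,120,50),(118,255,255)); m[:138]=0;m[146:]=0;m[:,:352-118]=0;m[:,:]=m
ys,xs=np.nonzero(m); k=(xs<325)&(xs>355-118); W=np.array([at('top',x,y,.276)[:2] for x,y in zip(xs[k],ys[k])]); p=np.polyfit(W[:,1],W[:,0],1); print('beam slope (=-theta)',p)
for a in(210,220,228,235):
  s=np.radians(a); print(a,proj('scene',[.485,-.064+.035*np.sin(s),.068+.035*np.cos(s)]).round(1),proj('top',[.485,-.064+.035*np.sin(s),.068+.035*np.cos(s)]).round(1))
E
```

```text
hinge [ 0.6407 -0.6185  0.28  ] armknob [ 0.6416 -0.3743  0.298 ]
beam slope (=-theta) [-2.01652642e-04  6.43193604e-01]
210 [262.2 239.8] [266.8 206.1]
220 [263.2 239.6] [268.3 205.9]
228 [263.9 239.3] [269.3 205.8]
235 [264.4 238.9] [270.1 205.6]
```

```bash
python3 -m jog '[{"rx":0,"ry":0,"rz":-0.2,"x":-0.03,"y":0.05,"z":-0.9,"jaw":0.2},{"rx":0,"ry":0,"rz":0,"x":0,"y":0,"z":-0.8,"jaw":0.2},{"rx":0,"ry":0,"rz":0,"x":0,"y":0,"z":-0.36,"jaw":0.2},{"rx":0,"ry":0,"rz":0,"x":0,"y":0,"z":0,"jaw":-1},{"rx":0,"ry":0,"rz":0,"x":0,"y":0,"z":0,"jaw":-1},{"rx":0,"ry":0,"rz":0,"x":0,"y":0,"z":0,"jaw":-1}]' 25
python3 -c "
from h import *
st()"
```

```text
clock: 10.45
tcp_pos: [0.4807, -0.0877, 0.0277]
orientation: [3.14, -0.006, 0.006]
contact_force: [0.4, -5.1, -2.8]
grip_width: 0.017
gripper_force: 26.4
t 10.45 tcp [ 0.4807 -0.0877  0.0277] yaw -90.2 zax [ 0.004 -0.002 -1.   ] F [ 0.4 -5.1 -2.8] w 0.017 g 26.4 j [-0.51  0.61  0.72  2.18 -0.73  0.6  -0.83]
```

```bash
cat >> h.py <<'E'
def avg(f,n=5):
    a=np.mean([grab_frame('scene').astype(float) for _ in range(n)],0); np.save('pics/'+f,a); return a
E
python3 -c "
from h import *
a=avg('a0.npy'); st()
g=a.mean(2); np.set_printoptions(linewidth=200)
print('cols',list(range(276,312,4)))
for v in range(165,200): print(v,g[v,276:312:4].round(0).astype(int))
"
python3 -m jog '[{"rx":0,"ry":0,"rz":0,"x":0,"y":0.27,"z":-0.14,"jaw":-1},{"rx":0,"ry":0,"rz":0,"x":0,"y":0.3,"z":0.01,"jaw":-1},{"rx":0,"ry":0,"rz":0,"x":0,"y":0.26,"z":0.16,"jaw":-1},{"rx":0,"ry":0,"rz":0,"x":0,"y":0.14,"z":0.27,"jaw":-1},{"rx":0,"ry":0,"rz":0,"x":0,"y":-0.01,"z":0.3,"jaw":-1},{"rx":0,"ry":0,"rz":0,"x":0,"y":0,"z":0,"jaw":-1}]'
```

```text
t 10.7 tcp [ 0.4807 -0.0872  0.0272] yaw -90.2 zax [ 0.003 -0.001 -1.   ] F [ 1.7 -4.1 -2.9] w 0.0171 g 26.4 j [-0.51  0.61  0.72  2.18 -0.73  0.6  -0.83]
cols [276, 280, 284, 288, 292, 296, 300, 304, 308]
165 [108  64  77  90 117 141 140 139 140]
166 [ 91  70  65  87  94 140 139 140 142]
167 [ 84  74  56  71  87 119 142 139 141]
168 [ 81  73  57  59  84  92 138 140 142]
169 [ 77  69  57  53  68  88 110 137 142]
170 [ 88  56  73  52  58  82  87 117 142]
171 [ 90  47  96  65  55  68  86  94 140]
172 [ 95  73 106 121  55  57  77  83 119]
173 [101 153 104 118  60  57  63  85  92]
174 [ 93 187 115 106  83  54  54  72  84]
175 [105 192 171 103 100  60  55  59  83]
176 [112 192 192 114 105  95  52  57  66]
177 [ 87 194 191 171 104 104  60  53  55]
178 [ 58 158 192 189 115 102  60  53  55]
179 [ 54  88 191 192 170 109  50  69  50]
180 [ 59  39 146 191 190 153  44  94  59]
181 [ 60  50  76 189 190 185  65 104 112]
182 [ 75  64  49 135 192 190 147 102 114]
183 [ 92  73  58  68 184 189 184 110 107]
184 [ 94  82  69  62 134 190 188 168  98]
185 [ 76  86  74  76  75 180 187 191  68]
186 [ 60  84  76  90 110 125 190 162 113]
187 [ 61  69  77  96 125  62 174  95 138]
188 [ 91  55  73  89 122  47 112  52 141]
189 [104  59  66  71 127  58  51  63 141]
190 [103  86  60  61 129  86  59  90 141]
191 [ 80  93  64  59 103 125  70 135 124]
192 [ 62  95  83  55  70 139  85 150  87]
193 [ 79  76  87  68  55 127 129 127  60]
194 [ 88  60  85  78  59  84 153 101  59]
195 [ 79  72  71  76  82  59 143  82  60]
196 [ 69  76  63  74  87  61 103  74  59]
197 [63 77 73 68 74 99 70 75 57]
198 [ 84  64  76  60  61 118  68  74  57]
199 [ 67  59  77  70  57 106  91  74  60]
clock: 11.45
tcp_pos: [0.4811, -0.0285, 0.0639]
orientation: [-3.141, 0.004, -0.007]
contact_force: [2.9, -2.0, -0.5]
grip_width: 0.0173
gripper_force: 28.1
```

```bash
cat >> h.py <<'E'
def edges(a):
    g=a.mean(2); bo=[];to=[]
    for c in range(279,304):
        col=g[165:195,c]; i=int(np.argmax(np.where(np.arange(30)+165<191,np.convolve(col,[1,1,1],'same'),0)))
        j=i
        while col[j]>130: j+=1
        bo.append(165+j-1+(col[j-1]-130)/(col[j-1]-col[j]))
        j=i
        while col[j]>150: j-=1
        to.append(165+j+(150-col[j])/(col[j+1]-col[j]))
    return np.array(to),np.array(bo)
def cmp(f):
    t0,b0=edges(np.load('pics/a0.npy')); a=avg(f); t,b=edges(a); st()
    al=np.degrees(np.arctan2(-(get_obs()['tcp_pos'][1]+.062),get_obs()['tcp_pos'][2]-.0537))%360
    print('alpha',al.round(1),'top shift',np.median(t-t0).round(3),'bottom shift',np.median(b-b0).round(3)); print((b-b0).round(2)); print((t-t0).round(2))
E
python3 -c "
from h import *
cmp('a1.npy')"
```

```text
t 11.7 tcp [ 0.481  -0.0281  0.0625] yaw -90.1 zax [ 0.003  0.    -1.   ] F [6.3 0.4 1.2] w 0.0166 g 28.1 j [-0.7   0.55  0.81  2.19 -0.66  0.66 -0.99]
alpha 284.5 top shift -0.02 bottom shift 0.008
[ 0.05  0.02 -0.02  0.01 -0.01  0.01  0.01  0.01  0.    0.01  0.02  0.03
  0.01  0.01  0.    0.    0.01  0.    0.01  0.02  0.01 -0.02 -0.01 -0.
  0.02]
[-0.04  0.01 -0.01 -0.02 -0.01 -0.02 -0.03 -0.03 -0.02 -0.01 -0.03 -0.02
 -0.03 -0.03 -0.   -0.05 -0.02 -0.02 -0.01 -0.02 -0.01 -0.06  0.01 -0.03
 -0.01]
```

```bash
python3 -m jog '[{"rx":0,"ry":0,"rz":0,"x":0,"y":-0.16,"z":0.26,"jaw":-1},{"rx":0,"ry":0,"rz":0,"x":0,"y":-0.26,"z":0.14,"jaw":-1},{"rx":0,"ry":0,"rz":0,"x":0,"y":0,"z":0,"jaw":-1}]'
python3 -c "
from h import *
cmp('a2.npy')"
```

```text
clock: 12.08
tcp_pos: [0.4808, -0.0552, 0.0862]
orientation: [3.14, -0.007, 0.006]
contact_force: [9.2, -2.4, -8.1]
grip_width: 0.0168
gripper_force: 27.4
t 12.32 tcp [ 0.4808 -0.054   0.086 ] yaw -90.2 zax [ 0.003 -0.001 -1.   ] F [ 7.1 -1.8 -7.3] w 0.0172 g 27.5 j [-0.69  0.52  0.86  2.17 -0.61  0.71 -0.99]
alpha 346.1 top shift -0.0 bottom shift -0.003
[-0.01  0.   -0.01  0.01 -0.01 -0.01 -0.01  0.01 -0.   -0.   -0.    0.02
 -0.01 -0.01 -0.    0.01 -0.02 -0.02 -0.   -0.    0.01 -0.   -0.02  0.
 -0.01]
[-0.05  0.02  0.   -0.   -0.    0.    0.01 -0.01 -0.    0.   -0.01  0.
  0.01 -0.   -0.   -0.05 -0.   -0.01 -0.   -0.04  0.02 -0.01  0.    0.
  0.  ]
```

```bash
python3 -m jog '[{"rx":0,"ry":0,"rz":0,"x":-0.02,"y":-0.3,"z":-0.04,"jaw":-1},{"rx":0,"ry":0,"rz":0,"x":0,"y":-0.26,"z":-0.16,"jaw":-1},{"rx":0,"ry":0,"rz":0,"x":0,"y":0,"z":0,"jaw":-1}]'
python3 -c "
from h import *
cmp('a3.npy')"
```

```text
clock: 12.7
tcp_pos: [0.4804, -0.0878, 0.0741]
orientation: [3.141, -0.006, 0.006]
contact_force: [8.3, -1.3, -2.8]
grip_width: 0.0171
gripper_force: 28.3
t 12.95 tcp [ 0.4804 -0.0874  0.0744] yaw -90.2 zax [ 0.004 -0.001 -1.   ] F [ 7.3 -1.5 -1.3] w 0.017 g 28.3 j [-0.59  0.54  0.83  2.17 -0.63  0.69 -0.9 ]
alpha 50.9 top shift 0.003 bottom shift -0.005
[ 0.    0.01 -0.04 -0.01 -0.02 -0.02 -0.01  0.01 -0.   -0.   -0.   -0.01
  0.   -0.   -0.01 -0.01 -0.02  0.   -0.01  0.02 -0.02 -0.02 -0.01 -0.
 -0.04]
[-0.04  0.02 -0.01  0.   -0.02  0.01  0.01 -0.01 -0.04 -0.01  0.01 -0.01
  0.02 -0.01  0.02 -0.02  0.01 -0.02  0.01 -0.01  0.    0.01  0.02 -0.01
  0.02]
```

```bash
python3 -m jog '[{"rx":0,"ry":0,"rz":0,"x":-0.03,"y":-0.14,"z":-0.27,"jaw":-1},{"rx":0,"ry":0,"rz":0,"x":0,"y":0.01,"z":-0.3,"jaw":-1},{"rx":0,"ry":0,"rz":0,"x":0,"y":0,"z":0,"jaw":-1}]'
python3 -c "
from h import *
cmp('a4.npy')"
```

```text
clock: 13.32
tcp_pos: [0.4803, -0.0943, 0.0397]
orientation: [3.141, -0.003, 0.009]
contact_force: [10.9, -0.1, -1.3]
grip_width: 0.0168
gripper_force: 28.3
t 13.57 tcp [ 0.4803 -0.0946  0.0404] yaw -90.1 zax [ 0.006 -0.    -1.   ] F [11.8  0.7 -2.8] w 0.0165 g 28.3 j [-0.52  0.59  0.75  2.18 -0.71  0.62 -0.83]
alpha 112.2 top shift -0.019 bottom shift -0.279
[-0.32 -0.3  -0.39 -0.27 -0.24 -0.2  -0.27 -0.28 -0.28 -0.27 -0.2  -0.48
 -0.23 -0.4  -0.36 -0.43 -0.33 -0.37 -0.31 -0.34 -0.25 -0.2  -0.34 -0.24
 -0.13]
[-0.08 -0.17 -0.71 -0.08 -0.   -0.    0.01  0.01  0.01  0.01  0.   -0.03
 -0.2  -0.73 -0.05 -0.04 -0.   -0.02  0.   -0.02  0.   -0.02 -0.02 -0.21
 -0.69]
```

```bash
python3 -m jog '[{"rx":0,"ry":0,"rz":0,"x":-0.03,"y":0.03,"z":-0.08,"jaw":-1},{"rx":0,"ry":0,"rz":0,"x":0,"y":0,"z":0,"jaw":-1}]'
python3 -c "
from h import *
cmp('a5.npy')
for r in(.1,.16): print([proj('scene',[.609,-.229+r,z]).round(2) for z in(.225,.230)])
a=np.load('pics/a5.npy')[150:240,250:325]; b=np.load('pics/a0.npy')[150:240,250:325]
cv2.imwrite('pics/c6.png',cv2.resize(np.hstack([b,a])[...,::-1],None,fx=5.3,fy=5.3,interpolation=cv2.INTER_CUBIC))"
```

```text
clock: 13.82
tcp_pos: [0.4803, -0.0928, 0.036]
orientation: [3.141, -0.003, 0.015]
contact_force: [14.4, 0.5, -2.5]
grip_width: 0.0173
gripper_force: 28.2
t 14.07 tcp [ 0.4803 -0.0928  0.0361] yaw -90.1 zax [ 0.009 -0.001 -1.   ] F [14.   1.7 -2.2] w 0.017 g 28.2 j [-0.51  0.59  0.74  2.18 -0.72  0.61 -0.82]
alpha 119.7 top shift -0.034 bottom shift -0.354
[-0.36 -0.35 -0.41 -0.32 -0.31 -0.31 -0.3  -0.31 -0.38 -0.46 -0.22 -0.35
 -0.27 -0.44 -0.37 -0.48 -0.37 -0.4  -0.35 -0.37 -0.29 -0.26 -0.44 -0.23
 -0.17]
[-0.1  -0.19 -0.74 -0.07 -0.01 -0.01 -0.01 -0.   -0.01  0.02  0.03 -0.03
 -0.21 -0.77 -0.05 -0.04  0.01 -0.04  0.   -0.03  0.   -0.07 -0.03 -0.23
 -0.71]
[array([297.46, 188.3 ]), array([297.55, 187.07])]
[array([284.71, 182.36]), array([284.78, 181.14])][ WARN:0@2.562] global loadsave.cpp:1063 imwrite_ Unsupported depth image for selected encoder is fallbacked to CV_8U.
```

View pics/c6.png

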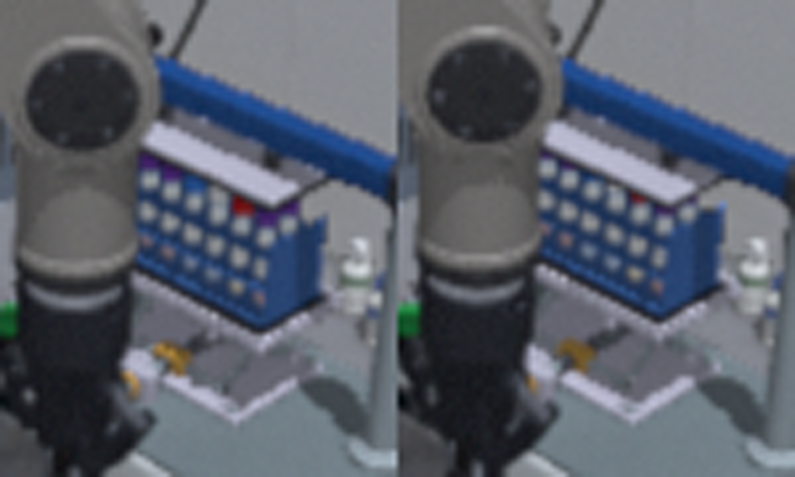

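```bash
python3 -m jog '[{"rx":0,"ry":0,"rz":0,"x":0,"y":0,"z":0,"jaw":0.1},{"rx":0,"ry":0,"rz":0,"x":0,"y":0,"z":0,"jaw":0.1},{"rx":0,"ry":0,"rz":0,"x":0,"y":0,"z":0,"jaw":0.1},{"rx":0,"ry":0,"rz":0,"x":0,"y":0,"z":0.5,"jaw":0.1},{"rx":0,"ry":0,"rz":0,"x":0,"y":0,"z":0.9,"jaw":0.1},{"rx":0,"ry":0,"rz":0,"x":0,"y":0.5,"z":0.6,"jaw":-1},{"rx":0,"ry":0,"rz":0,"x":0.3,"y":0.9,"z":0,"jaw":-1},{"rx":0,"ry":0,"rz":0,"x":0.5,"y":0.8,"z":0,"jaw":-1}]'
python3 -c "
from h import *
cmp('a6.npy')"
```

```text
clock: 15.08
tcp_pos: [0.5218, 0.0404, 0.1555]
orientation: [-3.14, 0.006, 0.001]
contact_force: [0.7, -0.6, 0.4]
grip_width: 0.0002
gripper_force: 0.0
t 15.32 tcp [0.5215 0.0378 0.1547] yaw -90.2 zax [-0.001 -0.001 -1.   ] F [-0.8  0.   0.4] w -0.0002 g 0.0 j [-0.94  0.48  0.98  2.04 -0.52  0.89 -1.25]
alpha 315.3 top shift -0.026 bottom shift -0.349
[-0.38 -0.34 -0.42 -0.32 -0.33 -0.32 -0.31 -0.34 -0.36 -0.48 -0.23 -0.38
 -0.26 -0.45 -0.38 -0.48 -0.37 -0.41 -0.35 -0.37 -0.33 -0.28 -0.45 -0.22
 -0.16]
[-0.11 -0.17 -0.71 -0.06  0.04  0.02 -0.03  0.02  0.05  0.01 -0.    0.
 -0.19 -0.74 -0.04 -0.03  0.   -0.06  0.01  0.01  0.01 -0.03 -0.01 -0.21
 -0.71]
```

```bash
python3 -m jog '[{"rx":0,"ry":0,"rz":0,"x":0.4,"y":0.3,"z":0,"jaw":-1},{"rx":0,"ry":0,"rz":0,"x":0.19,"y":0.1,"z":-0.5,"jaw":-1},{"rx":0,"ry":0,"rz":0,"x":0,"y":0,"z":-0.75,"jaw":-1},{"rx":0,"ry":0,"rz":0,"x":0,"y":0,"z":-0.15,"jaw":-1},{"rx":0,"ry":0,"rz":0,"x":0,"y":0,"z":0,"jaw":-1}]'
```

```text
clock: 15.95
tcp_pos: [0.5562, 0.0607, 0.0719]
orientation: [-3.141, 0.01, 0.005]
contact_force: [-3.9, 0.4, 3.5]
grip_width: 0.0003
gripper_force: 2.2
```

```bash
python3 -m jog '[{"rx":0,"ry":0,"rz":0,"x":0,"y":0,"z":-0.08,"jaw":-1},{"rx":0,"ry":0,"rz":0,"x":0,"y":0,"z":-0.05,"jaw":-1},{"rx":0,"ry":0,"rz":0,"x":0,"y":0,"z":0,"jaw":-1}]'
```

```text
clock: 16.32
tcp_pos: [0.5569, 0.0607, 0.0699]
orientation: [-3.135, 0.012, 0.003]
contact_force: [-24.7, 3.8, 67.3]
grip_width: -0.0002
gripper_force: 33.8
```

```bash
for i in 1; do python3 -m jog '[{"rx":0,"ry":0,"rz":0,"x":0,"y":0,"z":0.12,"jaw":-1},{"rx":0,"ry":0,"rz":0,"x":0,"y":0,"z":0,"jaw":-1}]'; done
python3 -c "
from h import *
st()"
python3 -m jog '[{"rx":0,"ry":0,"rz":0,"x":0,"y":0,"z":0.03,"jaw":-1},{"rx":0,"ry":0,"rz":0,"x":0,"y":0,"z":0,"jaw":-1}]'
python3 -m jog '[{"rx":0,"ry":0,"rz":0,"x":0,"y":0,"z":0.03,"jaw":-1},{"rx":0,"ry":0,"rz":0,"x":0,"y":0,"z":0,"jaw":-1}]'
```

```text
clock: 16.58
tcp_pos: [0.5574, 0.0607, 0.0726]
orientation: [-3.141, 0.01, -0.001]
contact_force: [-1.9, -1.4, 4.2]
grip_width: 0.0002
gripper_force: 2.0
t 16.57 tcp [0.5574 0.0607 0.0726] yaw -90.3 zax [ 0.001  0.001 -1.   ] F [-1.9 -1.4  4.2] w 0.0002 g 2.0 j [-0.82  0.65  0.82  2.   -0.67  0.79 -1.18]
clock: 16.82
tcp_pos: [0.5577, 0.0612, 0.0727]
orientation: [3.141, -0.007, 0.0]
contact_force: [-0.6, -2.2, 3.5]
grip_width: 0.0003
gripper_force: 1.9
clock: 17.08
tcp_pos: [0.558, 0.0623, 0.0742]
orientation: [3.141, -0.005, 0.001]
contact_force: [-0.8, -2.2, 2.3]
grip_width: -0.0001
gripper_force: 1.5
```

```bash
python3 -m jog '[{"rx":0,"ry":0,"rz":0,"x":0,"y":0,"z":0.5,"jaw":-1},{"rx":0,"ry":0,"rz":0,"x":-0.3,"y":0.2,"z":0.8,"jaw":-1},{"rx":0,"ry":0,"rz":0,"x":-0.4,"y":0.6,"z":0.6,"jaw":-1},{"rx":0,"ry":0,"rz":0,"x":-0.2,"y":0.8,"z":0.4,"jaw":-1},{"rx":0,"ry":0,"rz":0,"x":0,"y":0,"z":0,"jaw":-1},{"rx":0,"ry":0,"rz":0,"x":0,"y":0,"z":0,"jaw":-1}]'
python3 -c "
from h import *
cmp('a7.npy')
save('top','t7.png')
a=np.load('pics/a7.npy')[150:270,220:350].astype(np.uint8)[...,::-1]; b=cv2.imread('pics/raw_t7.png')[120:240,215:345]
cv2.imwrite('pics/c7.png',cv2.resize(np.hstack([a,b]),None,fx=3,fy=3,interpolation=cv2.INTER_CUBIC))"
```

```text
clock: 17.82
tcp_pos: [0.5034, 0.159, 0.2117]
orientation: [3.142, -0.002, -0.001]
contact_force: [-0.9, 0.2, 0.4]
grip_width: 0.0002
gripper_force: 0.0
t 18.07 tcp [0.5038 0.1572 0.2117] yaw -90.3 zax [-0.001 -0.001 -1.   ] F [-0.3  0.1  0.5] w 0.0001 g 0.0 j [-1.25  0.42  1.07  1.97 -0.44  1.   -1.54]
alpha 305.8 top shift -0.038 bottom shift -0.343
[-0.36 -0.33 -0.39 -0.32 -0.29 -0.3  -0.3  -0.32 -0.34 -0.47 -0.22 -0.36
 -0.24 -0.41 -0.37 -0.47 -0.35 -0.38 -0.35 -0.34 -0.29 -0.26 -0.42 -0.21
 -0.16]
[-0.12 -0.19 -0.74 -0.09 -0.   -0.02 -0.02 -0.02  0.   -0.02  0.   -0.03
 -0.22 -0.78 -0.05 -0.07 -0.01 -0.07 -0.02 -0.04 -0.03 -0.08 -0.02 -0.22
 -0.69]
```

View pics/c7.png

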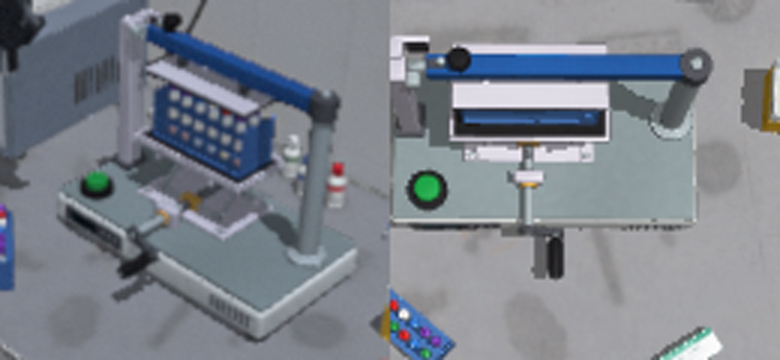

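The final view shows the rack upright inside the rim under the plate, with its caps touching. The arm is closed at the latch post (top crop px about 410,70), the button is back up and the robot is clear.

```bash
python3 -c "
from h import *
print(r.hand_in())"
```

```text
the job is handed in; nothing more can be done
None
```

I handed the job in at about 18 s: the rack stands upright on the platform inside the rim, the hold-down arm is closed at the latch post (judged from its angle and the stop force; I could not see the tongue), the plate is lifted about 1.4 mm by the caps, and the start button was pressed to its stop once.

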